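# Call for refills at the consumables stations

### The arm

A 7-joint arm with a two-finger parallel gripper is mounted at the origin on a cart in front of the work surface, level with it; the furniture and walls round the work are solid. World frame = base frame: x ahead of the robot, y to its left, z up, the work surface at z = 0. Lengths are in mm, angles in rad, forces in N, time in s.
With the tool pointing down it reaches from about 400 to 875 mm from the base axis. Payload 4.4 kg.
Tool frame: the origin (TCP) lies midway between the tips of the shut fingers; the grasp point (between the pads) lies 19 mm behind it (ctrl.grip_point_offset is the distance from the TCP to the grasp point, in mm); z points along the fingers, y is the direction in which the jaws open and shut (so a half turn about z gives the same grasp; the last joint's range is limited). The gripper opens to 85 mm and grips with 20 to 120 N. Pads are 22 mm wide; open, the fingers measure 114 mm over their backs; the gripper's body (76 mm by 85 mm) begins 54 mm behind the grasp point. The pads swing forward as they close: fully open they stand 13 mm farther back than shut.
Start: joints at [-0.066, 0.628, 0.038, 1.517, -0.027, 0.996, -0.02], TCP at [650.014, 0.027, 231.313] pointing down, gripper open.
Joint ranges: [-3.06, 3.06], [-0.37, 2.12], [-1.25, 1.32], [0.18, 2.47], [-1.1, 4.24], [0.23, 1.98], [-2.94, 2.94]. Speed limits (rad/s): [2.57, 2.57, 3.14, 3.14, 3.14, 3.14, 3.14].

### API

Orientations are given as [roll, pitch, yaw] about the fixed x, y, z axes, in that order (R = Rz(yaw) Ry(pitch) Rx(roll)).
In Python, from cell import ctrl, imaging, models gives the robot as it stands. The module is installed in compiled form; this text tells all that it offers.
- The arm moves only by the tool drive_tool, never from a script. Its argument "deltas" is text: rows parted by semicolons, each of 5 numbers parted by spaces: the shift along the tool's x, y, z in m, then the turn about the tool's z in degrees, then the finger opening in m, from 0 to 0.0854. A call has 1 to 12 rows; each row is the pose to reach, as a shift and turn from the pose commanded when the call began, along the tool's axes at that moment; what a row does not reach only later rows make up. A row lasts 1/8 s, in which the tool goes at most 62.5 mm and 10.7 degrees, less where a joint would pass 70% of its speed; a pose out of reach is approached as far as the arm can. A call with a gripper value outside its range is refused whole. The fingers move at their own pace and stop on an object; the grip force is fixed at half the most. Time passes only in rows, so rows that repeat a pose let the fingers close. It gives the time, the measured TCP pose, the force and the opening at its end, in the units of the state.
- ctrl.read_state(): the state, without advancing time (a new reading comes with each control period).
- imaging.get_image(name): name is "scene" or "side" or "wrist"; returns a dict with "color" (384x512x3 uint8, red, green, blue), "range_z" (384x512 float32, mm along the optical axis (not along the pixel's ray), 0 where there is no reading), "vfov" (degrees; the focal length in pixels is half the picture's height over the tangent of half this angle, whatever the lens; pixels are square), "cx", "cy" (the principal point, pixels), "extrinsics" (4x4, takes a point from camera to world coordinates). Camera axes: x right, y down, z forward; pixel columns grow to the right and rows downward; lengths in mm; the calibration is good to about 2 mm. A picture is of the moment at which its call begins.
- ctrl.finish_job(): hands the job in, once; it reports no verdict.
Trained networks look in a picture, given as the dict that the camera call returned (one of the last four; its "shot" number tells which), for a name from the list of things; names that differ only in an ending like _2 or _b are one class to them, and where a whole thing is asked for, a point or a joint stands for the part that bears it (a point fixed in the world has none). Each returns a list of dicts, best first, with "score" (0 to 1); they miss things now and then, are a little off and sometimes report something else, mostly with a low value. They report only what shows in the picture. A call takes as long as a camera call. They do not tell look-alikes from the thing itself.
- models.spot_in(picture, thing): "point" ([column, row] in pixels, amid what is visible of it).
- models.landmark_of(picture, thing): "point" ([column, row] in pixels: a listed point, or the origin of a listed thing).
The state is a dict: "clock": time; "qpos": joint angles; "qd": joint speeds; "tau": joint torques, N m; "eef_pos": TCP position; "tool_rot": TCP orientation; "force": force on the tool from outside, world axes, zero at the start; "torque": the same for the moment, N m; "width": finger opening in mm.
Only numpy, scipy, OpenCV 4.12 (cv2) and the standard library are available. Lean on these libraries where they do the work, as an engineer would, in place of code of your own. Each camera call takes 0.05 s, during which the arm holds its last target.

### The job

Four base plates on the bench each carry one consumable and, in front of it, a black refill button that stays down once pressed. The round jar and the cardboard carton have run low: with the fingertips press down the jar's button first, then the carton's, each gently until it is fully down. Leave the buttons of the grey bin and the tape roll up, do not shift or lift any of the four items, and withdraw clear.

Things in the scene. Friction and masses are not known exactly. Their poses are not given: they have to be found in the camera images.
- station_jar: aluminium base plate 230 x 110 x 6 mm, screwed down, on which the jar stands; origin: centre of its underside; x axis along its length from the button towards the item, z up. A plastic button housing (56 x 60 mm, top 40 mm above the table) is fixed on it with its centre 75 mm from the origin on the -x side, the side nearer the robot
- button_jar_top (a point): centre of the top of the black button cap (38 mm across, nearly flat) on that plate; when up it lies 60 mm above the table; moves with the cap
- button_jar (a joint): how far that button is pressed down, m: 0 = up, 0.010 = hard stop. No spring: it takes about 4 N to move, slides at an even resistance and stays where it is left; it is latched from 0.006 on
- jar: a round screw jar with a cap, 53 mm across, 72 mm high, loose on its plate behind the button; origin: centre of its underside; z up
- station_box: aluminium base plate 230 x 110 x 6 mm, screwed down, on which the carton stands; origin: centre of its underside; x axis along its length from the button towards the item, z up. A plastic button housing (56 x 60 mm, top 40 mm above the table) is fixed on it with its centre 75 mm from the origin on the -x side, the side nearer the robot
- button_box_top (a point): centre of the top of the black button cap (38 mm across, nearly flat) on that plate; when up it lies 60 mm above the table; moves with the cap
- button_box (a joint): how far that button is pressed down, m: 0 = up, 0.010 = hard stop. No spring: it takes about 4 N to move, slides at an even resistance and stays where it is left; it is latched from 0.006 on
- carton: a shut rectangular cardboard carton, 105 x 62 mm, 41 mm high, long side along the plate, loose on its plate behind the button; origin: centre of its underside; z up
- station_bin: aluminium base plate 230 x 110 x 6 mm, screwed down, on which the grey bin stands; origin: centre of its underside; x axis along its length from the button towards the item, z up. A plastic button housing (56 x 60 mm, top 40 mm above the table) is fixed on it with its centre 75 mm from the origin on the -x side, the side nearer the robot
- button_bin_top (a point): centre of the top of the black button cap (38 mm across, nearly flat) on that plate; when up it lies 60 mm above the table; moves with the cap
- button_bin (a joint): how far that button is pressed down, m: 0 = up, 0.010 = hard stop. No spring: it takes about 4 N to move, slides at an even resistance and stays where it is left; it is latched from 0.006 on
- grey_bin: an open-topped grey parts bin, 132 x 86 mm at the rim, 62 mm high, long side along the plate, loose on its plate behind the button; origin: centre of its underside; z up
- station_tape: aluminium base plate 230 x 110 x 6 mm, screwed down, on which the tape roll stands; origin: centre of its underside; x axis along its length from the button towards the item, z up. A plastic button housing (56 x 60 mm, top 40 mm above the table) is fixed on it with its centre 75 mm from the origin on the -x side, the side nearer the robot
- button_tape_top (a point): centre of the top of the black button cap (38 mm across, nearly flat) on that plate; when up it lies 60 mm above the table; moves with the cap
- button_tape (a joint): how far that button is pressed down, m: 0 = up, 0.010 = hard stop. No spring: it takes about 4 N to move, slides at an even resistance and stays where it is left; it is latched from 0.006 on
- tape_roll: a flat roll of tape (a ring), 64 mm across, 19 mm high, loose on its plate behind the button; origin: centre of its underside; z up
There are look-alikes about, which are no part of the job. What is meant by the jar is not purple, and is the smaller of those in its own colour.

How it is judged:
By the outcome, as a careful person would: the job done as asked, in the order asked, and still so for the second after the job is handed in, with the robot touching nothing.
It also fails if it takes over 40 s, if anything falls off the work surface, if the arm or the gripper's body presses on something with over 40 N, if the wrist force passes 120 N, or if a joint passes its speed limit or range.

## Working session

There is one attempt and no reset: what is moved stays moved. The work goes in short steps, Python scripts to look and compute and a tool call to move; the robot and the scene stay as the last step left them, time stands still between calls to the robot, and variables do not carry over. Pictures are saved under pics/ and viewed, and the job is handed in when it is done.

Besides the shell and the picture viewer there is one more tool, called after "Request:" as a command line: name --argument value ..., lists and objects as JSON in quotes. drive_tool: Moves the arm, as the interface text tells. Its arguments: {"type":"object","properties":{"deltas":{"type":"string"}},"required":["deltas"]}

```bash
mkdir -p pics; cat > h.py <<'E'
import numpy as np, cv2
from cell import ctrl, imaging, models
def shot(n,f):
    p=imaging.get_image(n); cv2.imwrite('pics/'+f,p['color'][:,:,::-1]); return p
def w(p,uv,z=None):
    h=p['color'].shape[0]; f=h/2/np.tan(np.radians(p['vfov'])/2)
    r=np.array([(uv[0]-p['cx'])/f,(uv[1]-p['cy'])/f,1]); E=np.array(p['extrinsics'])
    if z is None:
        u,v=int(round(uv[0])),int(round(uv[1])); d=p['range_z'][v,u]
        return (E[:3,:3]@(r*d)+E[:3,3]).round(1)
    R=E[:3,:3]@r; return (E[:3,3]+R*(z-E[2,3])/R[2]).round(1)
E
python3 - <<'E'
from h import *
print(ctrl.read_state())
for n in ['scene','side','wrist']:
    p=shot(n,n+'0.png')
    for t in ['jar','carton','button_jar_top','button_box_top']:
        for d in models.landmark_of(p,t)[:5]:
            print(n,t,round(d['score'],2),np.round(d['point']),w(p,d['point'],60 if 'button' in t else 6))
E
```

```text
{'clock': 0.0, 'qpos': array([-0.06579101,  0.62935202,  0.03844199,  1.51840599, -0.0270234 ,
        0.99632621, -0.02002692]), 'qd': array([ 0.000473  ,  0.00013056, -0.00108152,  0.00117896,  0.00129053,
       -0.00025836,  0.00020994]), 'tau': array([-1.11932164e-03, -5.63405585e+01,  1.22606792e+00, -1.93450052e+01,
        1.09587883e-02,  1.05136272e-02, -8.84369996e-06]), 'eef_pos': array([6.49342924e+02, 2.86801423e-02, 2.30373146e+02]), 'tool_rot': array([-3.13961892e+00,  7.87339200e-06,  1.57074680e+00]), 'force': array([0.67398985, 0.03405065, 0.22630397]), 'torque': array([ 0.02382332, -0.03755717, -0.0240935 ]), 'width': 84.65533425270291}
scene jar 0.93 [148. 219.] [660.2 405.8   6. ]
scene jar 0.81 [157. 234.] [582.5 402.6   6. ]
scene jar 0.71 [230. 194.] [623.1 118.6   6. ]
scene carton 0.95 [324. 162.] [ 590.7 -260.7    6. ]
scene button_jar_top 0.66 [245. 201.] [518.3 115.4  60. ]
scene button_jar_top 0.5 [192. 221.] [529.1 300.2  60. ]
scene button_box_top 0.38 [345. 168.] [ 479.4 -261.4   60. ]
side jar 0.95 [152. 270.] [565.4 413.6   6. ]
side jar 0.89 [120. 254.] [666.1 409.1   6. ]
side jar 0.67 [215. 204.] [628.3 104.1   6. ]
side carton 0.86 [287. 163.] [ 598.3 -257.6    6. ]
side button_jar_top 0.57 [249. 202.] [502.  131.1  60. ]
side button_jar_top 0.19 [173. 232.] [566.  342.5  60. ]
side button_box_top 0.5 [324. 153.] [ 477.2 -274.5   60. ]
wrist jar 0.77 [240.  89.] [632.8 106.8   6. ]
wrist carton 0.98 [225. 326.] [ 602.7 -251.     6. ]
wrist carton 0.32 [103. 231.] [430.7 -86.5   6. ]
wrist button_jar_top 0.7 [121.  74.] [509.5 116.6  60. ]
```

View pics/scene0.png

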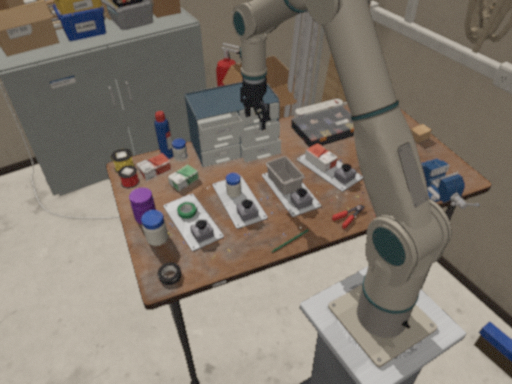

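View pics/side0.png

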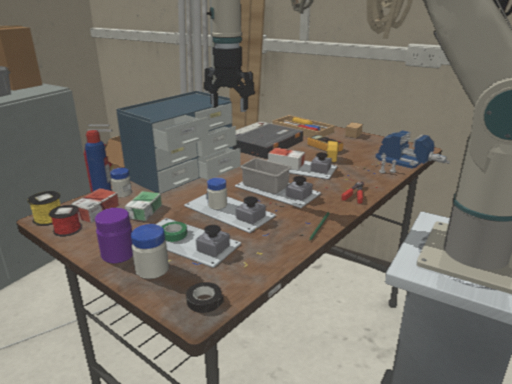

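View pics/wrist0.png

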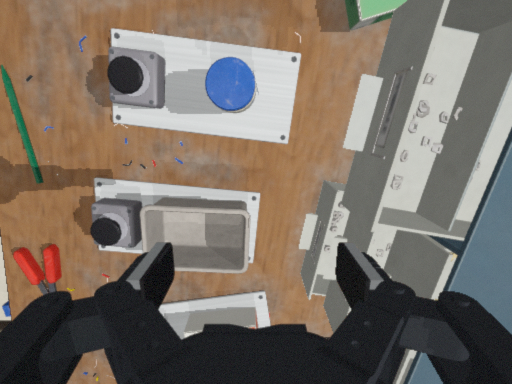

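```bash
cat >> h.py <<'E'
def caps(p,cents):
    h,wd=p['range_z'].shape; f=h/2/np.tan(np.radians(p['vfov'])/2); E=np.array(p['extrinsics'])
    v,u=np.mgrid[:h,:wd]; d=p['range_z']
    P=np.stack([(u-p['cx'])/f*d,(v-p['cy'])/f*d,d],-1)@E[:3,:3].T+E[:3,3]
    m=(d>0)&(p['color'].max(-1)<70)&(P[...,2]>44)&(P[...,2]<70)
    for c in cents:
        k=m&(np.hypot(P[...,0]-c[0],P[...,1]-c[1])<40)
        if k.sum()<5: print(c,'none');continue
        Q=P[k]; t=np.percentile(Q[:,2],60); lo=Q.min(0);hi=Q.max(0)
        T=Q[Q[:,2]>t-4]
        print(c,k.sum(),'mean',T.mean(0).round(1),'mid',((np.percentile(T,2,axis=0)+np.percentile(T,98,axis=0))/2).round(1),'ext',np.ptp(T,axis=0).round(1),'px',u[k].mean().round(),v[k].mean().round())
E
python3 - <<'E'
from h import *
for n in ['scene','side','wrist']:
    p=shot(n,n+'1.png'); print(n); caps(p,[(512,116),(478,-265)])
    if n=='wrist': print(p['vfov'],p['extrinsics'])
E
```

```text
scene
(512, 116) 61 mean [506.5 117.2  59.4] mid [507.2 116.8  60.3] ext [33.4 27.4  9.9] px 247.0 204.0
(478, -265) 52 mean [ 480.4 -268.    59.2] mid [ 481.1 -268.4   59.4] ext [32.9 25.7  8.3] px 346.0 167.0
side
(512, 116) 92 mean [506.8 118.9  58. ] mid [507.5 117.9  57.7] ext [32.6 36.   6.3] px 250.0 201.0
(478, -265) 50 mean [ 482.1 -264.7   57.6] mid [ 482.9 -266.3   57.5] ext [29.  33.9  6.1] px 322.0 155.0
wrist
(512, 116) 1003 mean [512.8 115.7  60.2] mid [512.5 115.7  60.1] ext [36.6 36.3  6.1] px 125.0 75.0
(478, -265) none
70.10201568008274 [[ 9.99999908e-01 -3.41458984e-04 -2.61488042e-04  6.50409399e+02]
 [-4.00439811e-04 -9.61028773e-01 -2.76448074e-01  7.07027240e+01]
 [-1.56901854e-04  2.76448153e-01 -9.61028820e-01  3.74785573e+02]
 [ 0.00000000e+00  0.00000000e+00  0.00000000e+00  1.00000000e+00]]
```

Request:
drive_tool --deltas "0.03 -0.035 0.03 0 0; 0.06 -0.07 0.06 0 0; 0.09 -0.105 0.08 0 0; 0.116 -0.14 0.1 0 0; 0.116 -0.14 0.11 0 0; 0.116 -0.14 0.11 0 0; 0.116 -0.14 0.11 0 0; 0.116 -0.14 0.11 0 0"

```text
clock: 1.9
eef_pos: [511.2, 115.3, 121.9]
tool_rot: [3.14, -0.0, 1.569]
force: [-0.1, -0.5, -0.3]
width: 0.0
```

```bash
python3 - <<'E'
from h import *
s=ctrl.read_state(); print(s['eef_pos'],s['tool_rot'],s['force'],s['width'])
for n in ['wrist','side']:
    p=shot(n,n+'2.png'); caps(p,[(512,116)])
E
```

```text
[511.18691669 115.32557045 121.85195418] [ 3.13994335e+00 -1.26034882e-04  1.56917116e+00] [-0.13395665 -0.52243304 -0.28932239] 0.0199146288773039
(512, 116) 1591 mean [511.5 117.2  60.1] mid [511.6 116.7  59.8] ext [36.  36.4  6. ] px 254.0 209.0
(512, 116) 95 mean [506.6 119.2  57.8] mid [507.4 117.5  57.4] ext [32.2 35.4  5.8] px 250.0 201.0
```

View pics/wrist2.png

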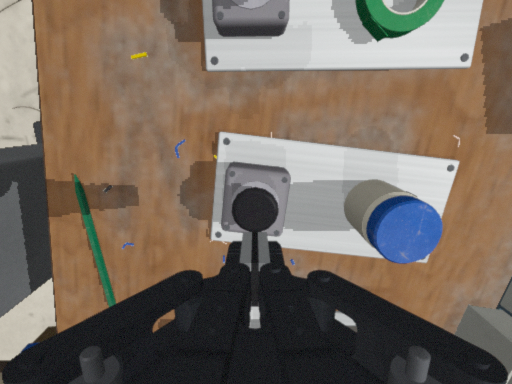

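The cap is at pixel (254,209), about (511,117) in world coordinates, so it is right below the shut fingers. The white jar with the blue cap at (403,228) is well clear.

Request:
drive_tool --deltas "0.001 0 0.02 0 0; 0.001 0 0.04 0 0; 0.001 0 0.052 0 0; 0.001 0 0.056 0 0; 0.001 0 0.058 0 0; 0.001 0 0.06 0 0; 0.001 0 0.0615 0 0; 0.001 0 0.063 0 0"

```text
clock: 3.0
eef_pos: [510.3, 117.1, 58.7]
tool_rot: [3.141, -0.0, 1.571]
force: [-0.1, 0.7, 5.1]
width: 0.4
```

Request:
drive_tool --deltas "0 0 0.001 0 0; 0 0 0.002 0 0; 0 0 0.003 0 0; 0 0 0.004 0 0; 0 0 0.005 0 0; 0 0 0.006 0 0; 0 0 0.0065 0 0; 0 0 0.007 0 0; 0 0 0.007 0 0"

```text
clock: 4.12
eef_pos: [510.3, 117.1, 51.3]
tool_rot: [3.141, -0.0, 1.571]
force: [1.7, 0.1, 4.0]
width: 0.1
```

Request:
drive_tool --deltas "0 0 0.0005 0 0; 0 0 0.001 0 0; 0 0 0.001 0 0; 0 0 0.0015 0 0; 0 0 0.0015 0 0"

```text
clock: 4.75
eef_pos: [510.2, 117.1, 49.9]
tool_rot: [3.141, -0.0, 1.571]
force: [1.4, 0.7, 3.1]
width: 0.0
```

Request:
drive_tool --deltas "0 0 0.0005 0 0; 0 0 0.0005 0 0; 0 0 0.001 0 0; 0 0 0.001 0 0"

```text
clock: 5.25
eef_pos: [510.3, 117.1, 49.7]
tool_rot: [3.141, -0.0, 1.571]
force: [-0.1, 0.9, 13.1]
width: -0.1
```

Force rose to 13 N with no more travel, so the jar button is at its hard stop. I'll withdraw and go over to the carton's button.

Request:
drive_tool --deltas "0 0 -0.01 0 0; 0 0 -0.04 0 0; 0 0 -0.09 0 0; -0.05 -0.005 -0.1 0 0; -0.1 -0.01 -0.1 0 0; -0.15 -0.015 -0.1 0 0; -0.2 -0.02 -0.1 0 0; -0.25 -0.025 -0.1 0 0; -0.3 -0.029 -0.1 0 0; -0.35 -0.029 -0.09 0 0; -0.382 -0.029 -0.08 0 0; -0.382 -0.029 -0.075 0 0"

```text
clock: 6.75
eef_pos: [478.8, -267.9, 122.8]
tool_rot: [-3.139, 0.0, 1.565]
force: [0.4, -0.0, -0.5]
width: 0.3
```

Request:
drive_tool --deltas "0 0 0 0 0; 0 0 0 0 0"

```text
clock: 7.0
eef_pos: [481.1, -263.2, 123.9]
tool_rot: [-3.141, -0.001, 1.573]
force: [-0.4, -0.1, -0.2]
width: -0.1
```

```bash
python3 - <<'E'
from h import *
s=ctrl.read_state(); print(s['eef_pos'],s['tool_rot'],s['force'],s['width'])
for n in ['wrist','side']:
    p=shot(n,n+'3.png'); caps(p,[(512,116),(481,-267)])
E
```

```text
[ 481.1439755  -263.24170874  123.91227651] [-3.14117735e+00 -1.09210879e-03  1.57300559e+00] [-0.39659711 -0.11628303 -0.17362964] -0.09815720261698166
(512, 116) none
(481, -267) 1389 mean [ 486.3 -267.1   60.2] mid [ 486.3 -267.1   59.9] ext [36.6 35.2  6. ] px 261.0 215.0
(512, 116) 74 mean [506.5 118.9  47.9] mid [506.7 118.2  47.6] ext [31.3 32.4  6.5] px 250.0 204.0
(481, -267) 50 mean [ 481.3 -264.6   57.7] mid [ 481.7 -266.6   57.2] ext [28.7 29.   7.1] px 322.0 155.0
```

View pics/wrist3.png

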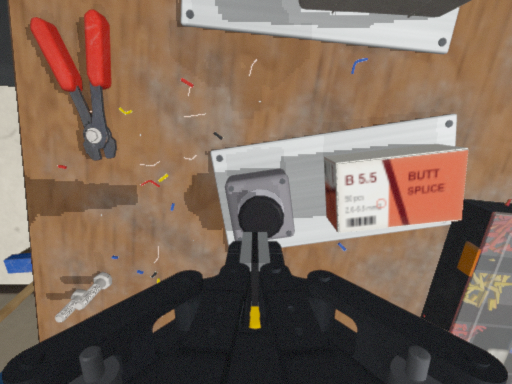

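View pics/side3.png

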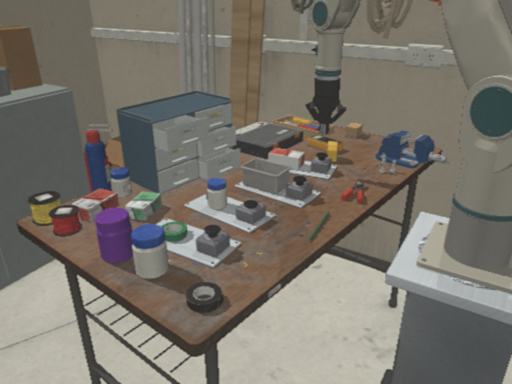

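The jar cap now reads 10 mm lower (47.9 against 57.8 mm). In the wrist view the carton's button is at (261,215), about (486,-267) in world coordinates. It sits in front of the red and white carton, on the carton's own plate.

Request:
drive_tool --deltas "-0.003 0.004 0.02 0 0; -0.003 0.004 0.04 0 0; -0.003 0.004 0.054 0 0; -0.003 0.004 0.059 0 0; -0.003 0.004 0.061 0 0; -0.003 0.004 0.0625 0 0; -0.003 0.004 0.064 0 0; -0.003 0.004 0.065 0 0; -0.003 0.004 0.066 0 0"

```text
clock: 8.22
eef_pos: [485.4, -268.2, 58.3]
tool_rot: [3.141, 0.0, 1.571]
force: [-0.9, 0.7, 4.0]
width: -0.1
```

Request:
drive_tool --deltas "0 0 0.001 0 0; 0 0 0.002 0 0; 0 0 0.003 0 0; 0 0 0.004 0 0; 0 0 0.005 0 0; 0 0 0.006 0 0; 0 0 0.0065 0 0; 0 0 0.007 0 0"

```text
clock: 9.22
eef_pos: [485.3, -268.2, 50.9]
tool_rot: [3.141, 0.0, 1.571]
force: [0.4, 0.1, 3.5]
width: -0.2
```

Request:
drive_tool --deltas "0 0 0.0005 0 0; 0 0 0.001 0 0; 0 0 0.0015 0 0; 0 0 0.002 0 0; 0 0 0.002 0 0"

```text
clock: 9.85
eef_pos: [485.4, -268.1, 49.8]
tool_rot: [3.141, 0.0, 1.571]
force: [0.4, -0.4, 11.7]
width: 0.0
```

Hard stop reached here too (11.7 N). Now I'll withdraw and check.

Request:
drive_tool --deltas "0 0 -0.01 0 0; 0 0 -0.04 0 0; 0 0 -0.09 0 0; 0 0 -0.13 0 0; 0.04 0 -0.17 0 0; 0.08 0 -0.19 0 0; 0.1 0.02 -0.19 0 0; 0.1 0.02 -0.19 0 0; 0.1 0.02 -0.19 0 0"

```text
clock: 10.98
eef_pos: [503.7, -168.4, 238.2]
tool_rot: [-3.139, -0.0, 1.57]
force: [-0.6, -0.8, -0.5]
width: 0.1
```

```bash
python3 - <<'E'
from h import *
s=ctrl.read_state(); print(s['eef_pos'],s['force'],s['qd'].round(3))
for n in ['scene','side','wrist']:
    p=shot(n,n+'4.png'); print(n); caps(p,[(512,116),(486,-267),(500,-72),(507,297)])
    for t in ['jar','carton']:
        for d in models.landmark_of(p,t)[:3]: print(n,t,round(d['score'],2),w(p,d['point'],6))
E
```

```text
[ 503.67597735 -168.41904975  238.19852958] [-0.62771616 -0.79662352 -0.46821961] [ 0.015 -0.     0.009  0.001 -0.001 -0.005 -0.002]
scene
(512, 116) 58 mean [505.3 116.   49.5] mid [505.7 116.5  50.1] ext [33.8 27.8  9.2] px 247.0 206.0
(486, -267) 45 mean [ 480.9 -267.6   49.5] mid [ 481.6 -266.    49.5] ext [30.5 33.4  7.4] px 346.0 169.0
(500, -72) 23 mean [469.6 -63.7  58.8] mid [469.6 -62.   58.7] ext [16.5 23.4  7. ] px 300.0 190.0
(507, 297) 62 mean [500.9 282.7  60.3] mid [500.9 282.   60.4] ext [27.4 28.8  7.6] px 201.0 224.0
scene jar 0.7 [626.9 106.6   6. ]
scene jar 0.55 [578.7 287.4   6. ]
scene jar 0.41 [ 593.1 -262.5    6. ]
scene carton 0.76 [ 592.7 -263.1    6. ]
side
(512, 116) 75 mean [506.2 118.4  47.8] mid [507.  116.9  47.1] ext [30.1 33.3  6.2] px 251.0 204.0
(486, -267) 37 mean [ 480.8 -264.3   47.9] mid [ 481.5 -265.    47.7] ext [28.1 27.7  6. ] px 321.0 158.0
(500, -72) 25 mean [467.5 -64.2  58.3] mid [467.7 -64.8  57.8] ext [13.6 30.3  4.9] px 297.0 178.0
(507, 297) 129 mean [503.6 283.4  57.8] mid [505.  282.6  57.2] ext [31.3 31.9  6.2] px 212.0 230.0
side jar 0.7 [563.6 414.9   6. ]
side jar 0.64 [670.7 409.6   6. ]
side jar 0.6 [620.1 109.4   6. ]
side carton 0.96 [ 591.7 -239.3    6. ]
wrist
(512, 116) none
(486, -267) 11 mean [ 483.  -252.    48.4] mid [ 482.7 -252.    48.5] ext [8.1 1.7 2.9] px 238.0 240.0
(500, -72) 484 mean [469.9 -66.3  60.3] mid [470.  -66.   60.4] ext [21.2 34.2  5.4] px 223.0 89.0
(507, 297) none
wrist jar 0.21 [ 562.4 -254.7    6. ]
wrist carton 0.61 [ 605.4 -256.     6. ]
```

View pics/side4.png

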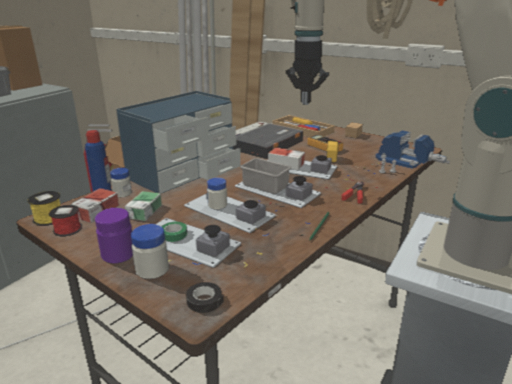

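View pics/wrist4.png

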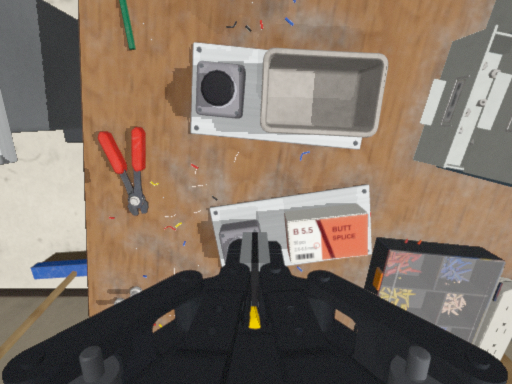

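Both target caps are 10 mm down, the bin and tape caps are still up, and the items look undisturbed. The arm is clear at z = 238.

```bash
python3 -c "
from cell import ctrl; print(ctrl.finish_job())"
```

```text
the job is handed in; nothing more can be done
None
```

I pressed the jar's button first and then the carton's with the shut fingertips, each to its hard stop, then withdrew and handed the job in at about 11 s. The cap took about 4–5 N to move, and the wrist reading at the end was 13 N on the jar and 12 N on the carton.

- **Pressed caps:** in the scene and side cameras, the jar and carton caps read 10 mm lower than before.
- **Other buttons:** the bin and tape caps still read about 58–60 mm, so both are up.
- **Items:** all four looked unmoved by eye. I did not measure each one's position before and after. The networks' estimates for the jar and carton scattered by a few mm up to about 20 mm, too coarse to show small shifts.
- **Camera disagreement:** the side and scene cameras put the caps about 5 mm nearer the robot than the wrist camera did. I aimed by the wrist camera.
- **End position:** the arm was clear at about z = 238 mm, with under 1 N on each axis at the wrist.

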